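# Pin the grinder arbor, then grease it with a push gun

## Robot

A 6-joint arm with a two-finger parallel gripper is mounted at the origin on a cart in front of the work surface, level with it; the furniture and walls round the work are solid. World frame = base frame: x ahead of the robot, y to its left, z up, the work surface at z = 0. Lengths are in m, angles in rad, forces in N, time in s.
With the tool pointing down it reaches from about 0.3 to 0.75 m from the base axis. Payload 8.5 kg.
Tool frame: the origin (TCP) lies midway between the tips of the shut fingers; the grasp point (between the pads) lies 19 mm behind it; z points along the fingers, y is the line along which they close (so a half turn about z gives the same grasp; the last joint's range is limited). The gripper opens to 88 mm and grips with 3 to 60 N. Pads are 18 mm wide; open, the fingers measure 123 mm over their backs; the gripper's body (75 mm by 187 mm) begins 45 mm behind the grasp point.
Start: joints at [0.903, 0.381, 1.297, -0, 1.464, -0.215], TCP at [0.241, 0.495, 0.239] pointing down, gripper open.
Joint ranges: [-3.11, 3.11], [-0.89, 2.33], [0.22, 2.48], [-1.42, 4.56], [0.17, 2.85], [-2.88, 2.88]. Speed limits (rad/s): [2.39, 2.39, 3.14, 3.14, 3.14, 3.14].

## Interface

Orientations are given as a rotation vector (axis times angle).
In Python, from rig import manip, hand, kin, snapshot, job, recognise gives the robot as it stands. The module is installed in compiled form; this text tells all that it offers. Calls block until the motion is done:
- manip.move_pose(position, orientation): joint-space move of the TCP to a pose.
- manip.movel(position, ori=None, vel=0.15): straight line of the TCP; ori=None keeps the orientation; vel is the mean speed in m/s.
- manip.move_j(angles): joint-space move.
- hand.command_gripper(opening, squeeze=None): finger opening in m; squeeze is the grip in N (None keeps the last); returns when the fingers have stopped.
- manip.hold(seconds).
- kin.inverse_kinematics(position, orientation): joint angles nearest the present ones, or None.
- manip.state(): the state.
- snapshot(name): name is "side" or "top" or "wrist"; returns a dict with "pixels" (480x640x3 uint8, blue, green, red), "K" (3x3 intrinsics, pixels), "rvec" (rotation vector, rad) and "tvec" (3), from world to camera coordinates, as OpenCV has them; the wrist camera has in their place "hand_eye" (4x4, takes a point from camera to tool coordinates, whose origin is the TCP and whose axes are the flange's). Camera axes: x right, y down, z forward; pixel columns grow to the right and rows downward; lengths in m; the calibration is good to about 2 mm. A picture is of the moment at which its call begins: read the wrist's pose just before it. There is no depth.
A pose or a line that the arm cannot do raises manip.IKError and nothing moves.
- job.close_job(): hands the job in; it is judged then, once.
Trained networks look in a picture, given as the dict that the camera call returned (one of the last four; its "shot" number tells which), for a name from the list of things; names that differ only in an ending like _2 or _b are one class to them, and where a whole thing is asked for, a point or a joint stands for the part that bears it (a point fixed in the world has none). Each returns a list of dicts, best first, with "conf" (0 to 1); they miss things now and then, are a little off and sometimes report something else, mostly with a low value. They report only what shows in the picture. A call takes as long as a camera call. They do not tell look-alikes from the thing itself.
- recognise(name, picture): "rect" ([left, top, right, bottom] as shares, 0 to 1, of the picture: columns of its width, rows of its height, round what is visible of it).
The state is a dict: "time": time; "joint_pos": joint angles; "joint_velocities": joint speeds; "tau": joint torques, N m; "position": TCP position; "tcp_rot": TCP orientation; "contact_force": force on the tool from outside, world axes, zero at the start; "moment": the same for the moment, N m; "width": finger opening in m; "finger_force": force on a finger pad.
Only numpy, scipy, OpenCV 4.12 (cv2) and the standard library are available. Lean on these libraries where they do the work, as an engineer would, in place of code of your own. Each camera call takes 0.05 s, during which the arm holds its last target. There are 200 camera calls.

## Task

The grinder arbor on its steel base plate still swings loosely about the bolt in one foot. Stand the knurled locating pin from the wooden pin block upright in the empty hole of the arbor's other foot, fully down into the base plate, so that the arbor is locked. Then lift the grease gun out of its wooden stand, press its coupler squarely onto the tilted grease nipple on top of the arbor until it snaps on, and keep pushing along the nipple's axis until the gun's pump spring is pressed in at least 10 mm of its 16 mm stroke; the program finishes while still holding the gun pressed there, the nozzle still in by that much. Never let the arbor swing aside, and leave the hex bolt and the other things on the table where they are.

Things in the scene. Friction and masses are not known exactly. Their poses are not given: they have to be found in the camera images.
- base_plate: dark steel base plate, 100 (x) x 190 (y) x 24 mm, fixed; origin in the centre of its underside, z up. On it the grey arbor: shaft along the plate's x (pulley at +x, reaching 85 mm from the centre; threaded end at -x, 79 mm), barrel 48 mm across, its top 84 mm above the table; two feet reach out along y, their tops 36 mm above the table.
- foot_hole (a point): mouth of the empty hole in the arbor's foot: its centre on the foot's upper face, 62 mm from the plate's centre towards plate +y. Hole 14 mm across through the 12 mm foot (chamfered), going on as a 13 mm bore through the 24 mm base plate. The other foot (-y) has the pivot bolt.
- arbor (a joint): swing of the arbor about its pivot bolt (vertical axis), rad: 0 = foot hole over the bore (a stop), up to 0.35 as the empty foot swings towards the plate's +x. Stiff, not locked (0.3 N m friction): pushing on the nipple before the pin is in swings it.
- locating_pin: steel pin with a tall knurled round head, upright in one of the pin block's bores. Origin on its axis at the underside of its collar, z up to the head. Shank 12 mm thick, rounded nose, 35 mm long below the origin; collar 21 mm across, 0 to 4 mm above it; knurled head 19 mm across, 8 to 44 mm above it (grip there). 0.11 kg. Fully home: collar on the foot, origin at foot_hole.
- pin_block: small drilled wooden block, 50 (x) x 120 (y) x 45 mm high, fixed; origin in the centre of its underside. Bores 14 mm across, 34 mm either side of the middle along y, through the block; the collars of what stands in them rest on its top.
- hex_bolt: hex bolt standing in the other bore of the pin block (hex head 19 mm across, 7.5 mm high, on a 23 mm washer). It stays there. Origin at the washer's underside.
- gun: push-type grease gun of bare steel, upright in its stand, nozzle down, about 0.4 kg. Origin on the axis at the underside of its flange, z away from the nozzle. Flange 40 mm across, 0 to 7 mm; grip barrel 27 mm across, 8 to 57 mm (fingertips just above the flange let it carry the push); black cap 33 mm across, 57 to 70 mm. Below: spring, coupler sleeve 25 mm across down to -58 mm.
- coupler (a point): point on the gun's axis in the plane of the coupler's four spring jaws, 55 mm below the gun's origin with the spring out (it moves with the nozzle), 3 mm inside the coupler's mouth, which is about 20 mm across. z as the gun's.
- gun_nozzle (a joint): how far the nozzle has been pushed up into the gun, m: 0 = out (preloaded 10.5 N), 0.016 = fully in; the spring adds 350 N/m, so about 14 N at 10 mm and 16 N fully in. It springs out again when the push ends.
- nipple: brass nipple on an elbow on top of the arbor: round head 13 mm across, neck 8.4 mm. Origin at the head's centre (about 112 mm above the table), z outward along its axis, which leans 0.52 rad from vertical, roughly to the robot. Jaws touch with the coupler point 6 mm outside the centre, snap over at 5 to 13 N, seat at z = about -7 mm in the nipple's frame; further push compresses the spring.
- gun_stand: wooden stand of the gun, 80 x 80 x 70 mm high on a 96 mm square foot, fixed; origin in the centre of its underside. The gun's flange rests on its top, its nozzle hangs in a 31 mm bore.
- the_air_scribe_1: pneumatic scribe, silvery pencil shape 180 mm long, 23 mm thick, lying on the table in front of the arbor; to be left alone.
- the_notebook: dark blue notebook, 146 x 102 x 14 mm, lying in front of the arbor to the right; to be left alone.
- the_brush_2: flat brush with a wooden handle, 181 mm long, lying left of the arbor; to be left alone.
- the_caliper: steel caliper, 190 mm long, lying behind the gun stand; to be left alone.
- the_screwdriver: screwdriver with a yellow handle, 190 mm, lying on the right near the table's front edge; to be left alone.
- the_sanding_block: brown sanding block, 70 x 40 x 23 mm, lying left of the pin block; to be left alone.
Mind the look-alikes: they are no part of the job. What is shaped like the gun but green is not meant.

How it is judged:
On the way, in this order (a step that is already met when the one before it is completed fails the run):
1. the locating pin stands fully down in the foot hole (horizontal distance between locating_pin and foot_hole below 0.003 m and z of locating_pin in the frame of foot_hole between -0.003 and 0.003 m and angle between locating_pin's own z axis and vertical below 0.1 rad and contact force between the fingers and locating_pin below 0.1 N), for 0.2 s.
2. the coupler has snapped squarely onto the nipple (z of coupler in the frame of nipple between -0.01 and -0.004 m and distance between coupler and nipple below 0.01 m and angle between the z axis of gun and the z axis of nipple, either way round below 0.14 rad), for 0.1 s.
At the end, for the whole second after the job is handed in: Pin released, collar on the foot (within 3 mm, tilt under 0.1 rad); coupler point 4 to 10 mm behind the nipple head's centre, gun within 0.14 rad of the nipple's axis; nozzle in at least 9.5 mm; gun still, held in the fingers, over 5 N on the nipple; arbor swung under 0.04 rad (all of step 1 and all of step 2 and value of joint gun_nozzle above 0.0095 m and value of joint arbor below 0.04 rad and contact force between the fingers and gun above 1 N and contact force between gun and nipple above 5 N and linear speed of gun below 0.02 m/s); the arm keeps its last pose, push and grip.
It fails at once if the arbor is swung aside (more than 0.06 rad) (value of joint arbor above 0.06 rad).
It fails at once if the hex bolt is moved (more than 15 mm) (distance of hex_bolt from where it was at the start of the episode above 0.015 m).
It fails at once if another thing on the table is moved more than 30 mm (distance of any of the_air_scribe_1, the_notebook, the_brush_2, the_caliper, the_screwdriver, the_sanding_block from where it was at the start of the episode above 0.03 m).
It also fails if it takes over 58 s, if anything falls off the work surface, if the arm or the gripper's body presses on something with over 40 N, if the wrist force passes 120 N, or if a joint passes its speed limit or range.

## Working session

There is one attempt and no reset: what is moved stays moved. The work goes in short steps, each a Python script; the robot and the scene stay as the last script left them, time stands still between calls to the robot, and variables do not carry over. Pictures are saved under pics/ and viewed, at most 10 in all, crops included, and the job is handed in when it is done.

```bash
mkdir -p pics; ls
cat > s.py <<'E'
from rig import manip, hand, kin, snapshot, job, recognise
import numpy as np, cv2
from scipy.spatial.transform import Rotation as R
E
python3 - <<'E'
from s import *
print(manip.state())
for n in ("top","side"):
    p=snapshot(n); cv2.imwrite(f"pics/{n}0.png",p["pixels"])
    C=R.from_rotvec(np.ravel(p["rvec"])).as_matrix(); print(n,p["K"].tolist(),(-C.T@np.ravel(p["tvec"])).round(3),C.round(3).tolist())
    for k in ["base_plate","locating_pin","pin_block","hex_bolt","gun","nipple","gun_stand","arbor"]:
        try: print(k,[(np.round(np.array(d["rect"])*[640,480,640,480]).astype(int).tolist(),round(d["conf"],2)) for d in recognise(k,p)[:3]])
        except Exception as e: print(k,e)
print(manip.state()["time"])
E
```

```text
pics
{'time': 0.0, 'joint_pos': array([ 9.02729840e-01,  3.81172725e-01,  1.29823776e+00,  1.19742989e-05,
        1.46360612e+00, -2.15274519e-01]), 'joint_velocities': array([ 5.64617064e-04,  4.19049500e-05,  2.08285278e-04,  2.42300707e-03,
        3.57767009e-04, -9.00773332e-04]), 'tau': array([-6.48913574e-04, -4.37935281e+01, -2.24553663e+01,  7.13886553e-02,
        3.53265856e-02, -1.40638786e-04]), 'position': array([0.24042366, 0.49435956, 0.23815803]), 'tcp_rot': array([-7.05046480e-01, -3.06081985e+00,  2.01371217e-03]), 'contact_force': array([-0.26653197, -0.63746289,  0.3001593 ]), 'moment': array([ 0.0297942 , -0.01892825, -0.03538465]), 'finger_force': 0.0, 'width': 0.08792910309123586}
top [[497.9883442055803, 0.0, 307.71959888044745], [0.0, 497.9883442055803, 236.719751341837], [0.0, 0.0, 1.0]] [ 0.407 -0.023  1.5  ] [[-0.008, -1.0, -0.014], [-0.997, 0.01, -0.076], [0.076, 0.013, -0.997]]
base_plate [([421, 237, 441, 253], 0.71), ([265, 185, 332, 241], 0.68)]
locating_pin [([211, 254, 219, 260], 0.49)]
pin_block [([184, 244, 227, 277], 0.91)]
hex_bolt [([187, 259, 196, 267], 0.4)]
gun [([418, 280, 439, 296], 0.54), ([421, 240, 441, 251], 0.51), ([462, 250, 486, 306], 0.17)]
nipple []
gun_stand [([405, 226, 442, 266], 0.7), ([270, 183, 327, 237], 0.67)]
arbor [([268, 183, 328, 240], 0.88)]
side [[476.25593868430457, 0.0, 314.2159914711091], [0.0, 476.25593868430457, 234.49444176278922], [0.0, 0.0, 1.0]] [ 0.604 -1.323  0.796] [[0.998, 0.065, 0.004], [0.034, -0.468, -0.883], [-0.055, 0.881, -0.47]]
base_plate [([310, 223, 361, 272], 0.62)]
locating_pin [([292, 201, 310, 223], 0.57), ([301, 199, 305, 212], 0.4)]
pin_block [([293, 202, 308, 223], 0.55)]
hex_bolt []
gun [([240, 281, 251, 325], 0.7), ([284, 278, 300, 306], 0.64)]
nipple []
gun_stand [([271, 295, 316, 341], 0.58)]
arbor [([314, 228, 362, 259], 0.61), ([311, 226, 361, 272], 0.36)]
0.9
```

Run:
```python
import cv2,numpy as np
t=cv2.imread("pics/top0.png")[170:320,170:500]; s=cv2.imread("pics/side0.png")[190:350,210:400]
t=cv2.resize(t,(660,300),interpolation=cv2.INTER_CUBIC); s=cv2.resize(s,(356,300),interpolation=cv2.INTER_CUBIC)
o=np.zeros((600,800,3),np.uint8);o[:300,:660]=t;o[300:,:356]=s
cv2.imwrite("pics/m.png",o)
```

```text
(no output)
```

View pics/m.png

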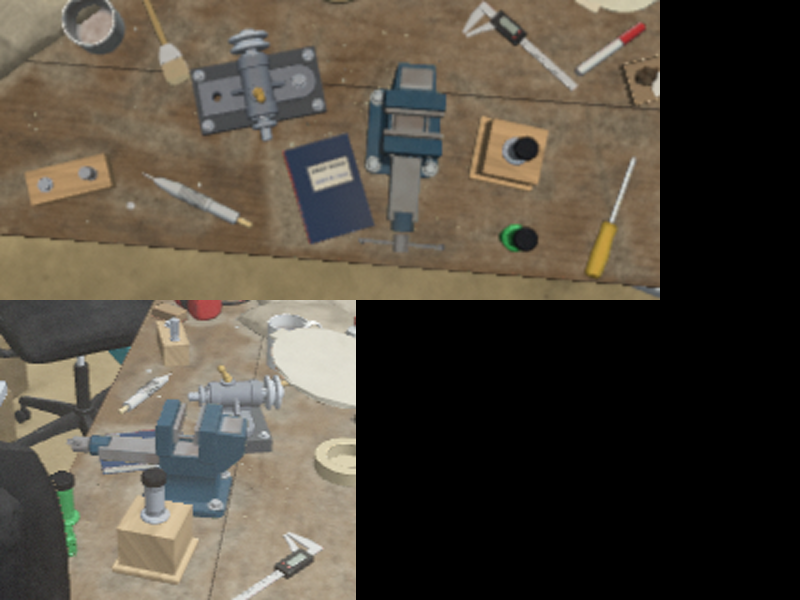

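```bash
cat >> s.py <<'E'
def cam(p,st=None):
    """returns K, Rcw(world->cam), C(centre)"""
    if "rvec" in p:
        A=R.from_rotvec(np.ravel(p["rvec"])).as_matrix(); return p["K"],A,-A.T@np.ravel(p["tvec"])
    T=np.eye(4);T[:3,:3]=R.from_rotvec(st["tcp_rot"]).as_matrix();T[:3,3]=st["position"];T=T@p["hand_eye"]
    return p["K"],T[:3,:3].T,T[:3,3]
def back(c,uv,z):
    K,A,C=c; d=A.T@np.linalg.solve(K,[uv[0],uv[1],1.]); return C+d*(z-C[2])/d[2]
def ray(c,uv):
    K,A,C=c; d=A.T@np.linalg.solve(K,[uv[0],uv[1],1.]); return C,d/np.linalg.norm(d)
def tri(rays):
    M=np.zeros((3,3));b=np.zeros(3)
    for C,d in rays:
        P=np.eye(3)-np.outer(d,d);M+=P;b+=P@C
    X=np.linalg.solve(M,b); return X,[round(float(np.linalg.norm(np.cross(X-C,d))),4) for C,d in rays]
def proj(c,X):
    K,A,C=c; q=K@(A@(np.asarray(X)-C)); return q[:2]/q[2]
def wshot(name=None):
    st=manip.state();p=snapshot("wrist")
    if name: cv2.imwrite(f"pics/{name}.png",p["pixels"]); np.savez(f"pics/{name}.npz",K=p["K"],he=p["hand_eye"],pos=st["position"],rot=st["tcp_rot"])
    return p,cam(p,st)
def wload(name):
    d=np.load(f"pics/{name}.npz"); return cam({"K":d["K"],"hand_eye":d["he"]},{"position":d["pos"],"tcp_rot":d["rot"]})
def ori(yaw): # tool down, tool y axis at angle yaw (world)
    y=np.array([np.cos(yaw),np.sin(yaw),0]);z=np.array([0,0,-1.]);return R.from_matrix(np.column_stack([np.cross(y,z),y,z])).as_rotvec()
def dets(k,p,n=3):
    return [(np.round(np.array(d["rect"])*[640,480,640,480],1).tolist(),round(d["conf"],2)) for d in recognise(k,p)[:n]]
E
python3 - <<'E'
from s import *
p=snapshot("top");c=cam(p)
for n,uv,z in [("pinhead",(214,256.5),.089),("hex",(192,262),.05),("hole",(278.5,218.5),.036),("nipple",(299,217.5),.112),("gunflange",(427,246),.075),("guncap",(432.5,245),.14),("block1",(184,256.5),.045),("block2",(224,248),.045),("bolt",(319,210),.036),("green",(431,289),.1)]: print(n,back(c,uv,z).round(3))
w,cw=wshot(); print(w["K"].tolist(),w["hand_eye"].round(4).tolist()); print(manip.state()["tcp_rot"],R.from_rotvec(manip.state()["tcp_rot"]).as_matrix().round(3).tolist())
E
```

```text
pinhead [0.461 0.263 0.089]
hex [0.447 0.335 0.05 ]
hole [0.574 0.083 0.036]
nipple [0.567 0.02  0.112]
gunflange [ 0.486 -0.344  0.075]
guncap [ 0.485 -0.344  0.14 ]
block1 [0.464 0.36  0.045]
block2 [0.487 0.242 0.045]
bolt [ 0.598 -0.037  0.036]
green [ 0.365 -0.346  0.1  ]
[[414.88017259204696, 0.0, 326.4367196752726], [0.0, 414.88017259204696, 240.57404578910115], [0.0, 0.0, 1.0]] [[0.0007, -0.957, -0.2901, 0.0746], [1.0, 0.0007, 0.0, -0.0001], [0.0002, -0.2901, 0.957, -0.1456], [0.0, 0.0, 0.0, 1.0]]
[-7.05141130e-01 -3.06139335e+00  4.13125039e-05] [[-0.899, 0.437, -0.0], [0.437, 0.899, -0.0], [0.0, -0.0, -1.0]]
```

Run:
```python
from s import *
def g(pos,yaw,name):
    manip.move_pose(pos,ori(yaw)); p,c=wshot(name); print(name,manip.state()["time"],manip.state()["position"].round(3))
    for k in ["nipple","locating_pin","hex_bolt"]: print(k,dets(k,p))
g([.57,.10,.20],.19,"wA")
g([.54,.04,.20],1.57,"wB")
g([.461,.29,.17],.19,"wC")
o=np.hstack([cv2.imread(f"pics/{n}.png")[:,60:560] for n in("wA","wB")])
cv2.imwrite("pics/ab.png",cv2.resize(o,(800,384),interpolation=cv2.INTER_AREA))
```

```text
wA 2.9167 [0.57  0.101 0.2  ]
nipple [([285.6, 343.2, 319.0, 377.6], 0.58)]
locating_pin []
hex_bolt []
wB 4.4583 [0.54 0.04 0.2 ]
nipple [([280.3, 272.9, 308.2, 298.3], 0.58)]
locating_pin []
hex_bolt [([318.8, 0.0, 528.5, 110.7], 0.72)]
wC 6.2917 [0.461 0.29  0.17 ]
nipple []
locating_pin [([306.9, 245.8, 339.3, 297.9], 0.98)]
hex_bolt [([304.0, 142.3, 334.7, 178.5], 0.73)]
```

View pics/ab.png

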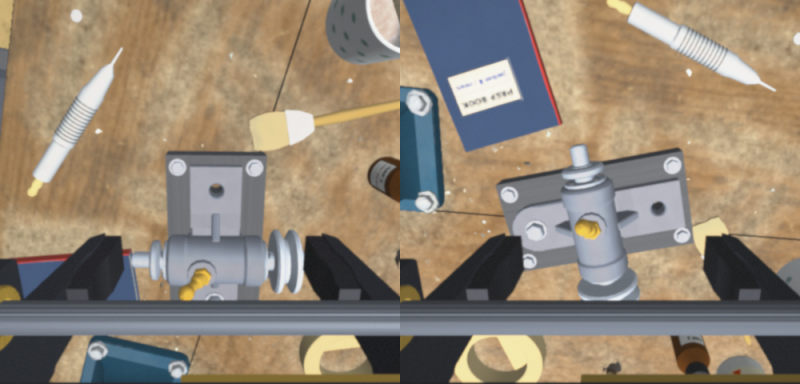

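View pics/wC.png

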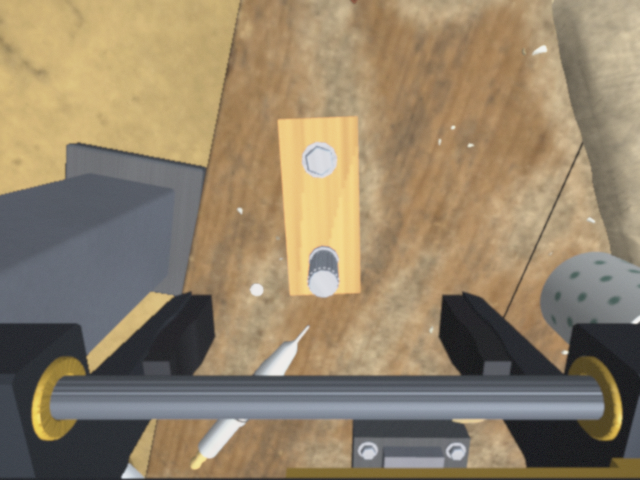

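Run:
```python
from s import *
a=cv2.imread("pics/wA.png");b=cv2.imread("pics/wB.png")
def crop(i,u,v): return cv2.resize(i[v:v+75,u:u+100],(400,300),interpolation=cv2.INTER_CUBIC)
# origins: A hole (281,200); A nip (260,315); B hole (335,225); B nip(240,245)
o=np.vstack([np.hstack([crop(a,281,200),crop(a,255,320)]),np.hstack([crop(b,335,225),crop(b,245,245)])])
cv2.imwrite("pics/z.png",o)
c=wload("wC"); print("pin",back(c,(323,283),.089),back(c,(323,258),.049),"hex",back(c,(319,159),.0545), "blk", [back(c,q,.045).round(4).tolist() for q in [(278,120),(357,117),(290,295),(360,292)]])
A=wload("wA");B=wload("wB")
print("hole",back(A,(331,237),.036),back(B,(382,260),.036))
```

```text
pin [0.46327328 0.26952143 0.089     ] [0.46268704 0.27104462 0.049     ] hex [0.44774698 0.3363564  0.0545    ] blk [[0.4181, 0.3542, 0.045], [0.4663, 0.3653, 0.045], [0.4451, 0.2379, 0.045], [0.4934, 0.2496, 0.045]]
hole [0.57662398 0.08557362 0.036     ] [0.57524585 0.08375485 0.036     ]
```

View pics/z.png

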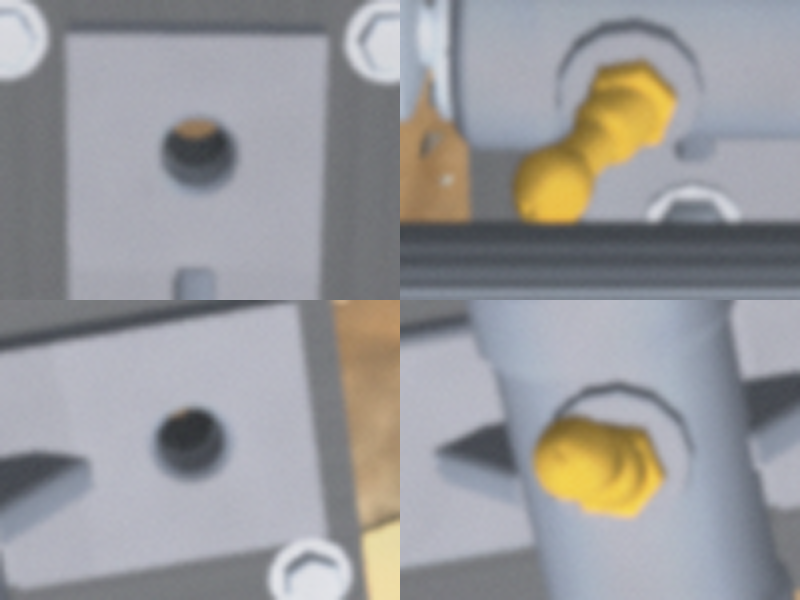

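Run:
```python
from s import *
A=wload("wA");B=wload("wB")
o=-.375
f=lambda a,b:tri([ray(A,(a[0]+o,a[1]+o)),ray(B,(b[0]+o,b[1]+o))])
h=f((331,238.25),(382.5,260.75));n=f((293.3,366.7),(288.7,284.8));x=f((313.8,345.8),(301.3,286.8))
print("hole",h,"nip",n,"hex",x); d=n[0]-x[0]; print("az",np.arctan2(d[1],d[0]),np.arctan2(np.hypot(*d[:2]),d[2]))
# bolt in B ab-pic (535,231)->; plate screws
print("bolt",back(B,((535-400)/.8+60,231/.8),.042)); print("holes@36",back(A,(330.6,237.9),.036),back(B,(382.1,260.4),.036))
for q in [(178,167),(255,167)]: print(back(A,(q[0]/.8+60,q[1]/.8),.03))
for q in [(509-400,195),(672-400,159),(682-400,235),(528-400,262)]: print(back(B,(q[0]/.8+60,q[1]/.8),.03))
```

```text
hole (array([0.5765534 , 0.08416434, 0.03348644]), [0.0001, 0.0001]) nip (array([0.56417345, 0.01662525, 0.11157222]), [0.0, 0.0]) hex (array([0.57539029, 0.02235435, 0.09049269]), [0.001, 0.001])
az -2.669375370116092 0.5385869300389013
bolt [ 0.5971845  -0.03764447  0.042     ]
holes@36 [0.57645995 0.08479786 0.036     ] [0.57558136 0.08384669 0.036     ]
[0.53559461 0.09911466 0.03      ]
[0.60902367 0.11338402 0.03      ]
[ 0.56354302 -0.06393034  0.03      ]
[0.52731181 0.09658377 0.03      ]
[0.60697727 0.11094397 0.03      ]
[ 0.63801589 -0.05060963  0.03      ]
```

Run:
```python
from s import *
P=np.array([.463,.2702])
hand.command_gripper(.05,30)
manip.movel([*P,.13],ori(.19),vel=.2)
p,c=wshot("wD"); print(dets("locating_pin",p))
manip.movel([*P,.061],vel=.1)
hand.command_gripper(.0,30); s=manip.state(); print(s["width"],s["finger_force"],s["contact_force"])
manip.movel([*P,.15],vel=.15)
p,c=wshot("wE"); print(dets("locating_pin",p),manip.state()["time"],manip.state()["width"])
a=cv2.imread("pics/wD.png")[150:450,160:480];b=cv2.imread("pics/wE.png")[150:450,160:480]
cv2.imwrite("pics/de.png",cv2.resize(np.hstack([a,b]),(800,375)))
```

```text
[([307.0, 235.7, 345.4, 294.2], 0.58)]
0.016954990374168363 29.996863016858697 [-1.18430404 -0.71647865  1.81612925]
[([299.9, 264.7, 354.2, 377.3], 0.82)] 9.9083 0.017097696801741974
```

View pics/de.png

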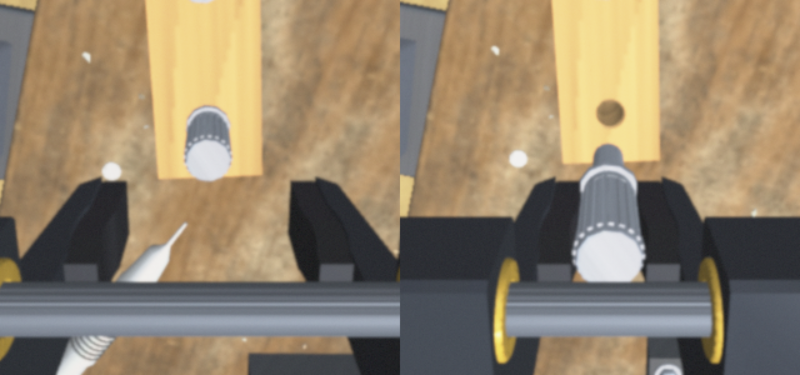

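Run:
```python
from s import *
E=wload("wE");d=np.load("pics/wE.npz");T=R.from_rotvec(d["rot"]).as_matrix();t=d["pos"]
print("bore",back(E,(327.6,239.2),.045)-t)
for n,uv,h in [("head",(326.6,354),.028),("collar",(326.6,292),-.012)]: print(n,T.T@(back(E,uv,t[2]+h)-t))
print("proj ideal head,collar,tip",[proj(E,t+T@np.array([0,0,-h])).round(1) for h in(.028,-.012,-.051)],T.T@(back(E,(327.6,239.2),.045)-t), t)
print(manip.state()["contact_force"])
```

```text
bore [ 7.92833078e-04 -7.08401547e-05 -1.04143685e-01]
head [ 0.00066178  0.00017463 -0.02800042]
collar [0.00465448 0.00020767 0.01199883]
proj ideal head,collar,tip [array([326.1, 355.8]), array([326.1, 302.3]), array([326.1, 269. ])] [-0.00019994  0.000923    0.10414244] [0.46256631 0.27003955 0.14914368]
[ 0.37155199  0.27767973 -0.44325822]
```

```bash
cat >> s.py <<'E'
def blob(img,uv,r=22,thr=None):
    u,v=np.round(uv).astype(int); g=cv2.cvtColor(img[v-r:v+r,u-r:u+r],cv2.COLOR_BGR2GRAY)
    g=cv2.resize(g,None,fx=4,fy=4,interpolation=cv2.INTER_CUBIC)
    t,b=cv2.threshold(g,0,255,cv2.THRESH_BINARY_INV|cv2.THRESH_OTSU) if thr is None else cv2.threshold(g,thr,255,cv2.THRESH_BINARY_INV)
    out=[]
    for k in cv2.findContours(b,cv2.RETR_EXTERNAL,cv2.CHAIN_APPROX_NONE)[0]:
        if len(k)>40:
            k=cv2.convexHull(k)
            if len(k)<6: continue
            e=cv2.fitEllipse(k); out.append((round((e[0][0]+.5)/4-.5+u-r,2),round((e[0][1]+.5)/4-.5+v-r,2),np.round(np.array(e[1])/4,1).tolist()))
    return t,out
E
python3 - <<'E'
from s import *
manip.movel([.5765,.0845,.15],ori(.19),vel=.2)
manip.movel([.5765,.0845,.14],vel=.1); manip.hold(.2)
p,c=wshot("wF"); im=p["pixels"]; e=proj(c,[.5765,.0845,.036]); print(e,manip.state()["position"],manip.state()["time"],manip.state()["contact_force"])
print(blob(im,e)); print(blob(cv2.imread("pics/wE.png"),(327.6,239.2)))
print(blob(cv2.imread("pics/wA.png"),(330.6,238)))
u,v=e.astype(int); z=cv2.resize(im[v-60:v+90,u-100:u+100],(800,600),interpolation=cv2.INTER_CUBIC); cv2.imwrite("pics/f.png",z); print(u-100,v-60)
E
```

```text
[325.91405191 239.09414394] [0.57656922 0.08464537 0.1403323 ] 11.65 [ 0.22928967 -0.61407983 -1.63535127]
(140.0, [(np.float64(325.6), np.float64(238.83), [21.1, 23.7])])
(174.0, [(np.float64(327.94), np.float64(240.24), [21.4, 22.6])])
(130.0, [(np.float64(330.44), np.float64(238.22), [16.9, 19.3])])
225 179
```

View pics/f.png

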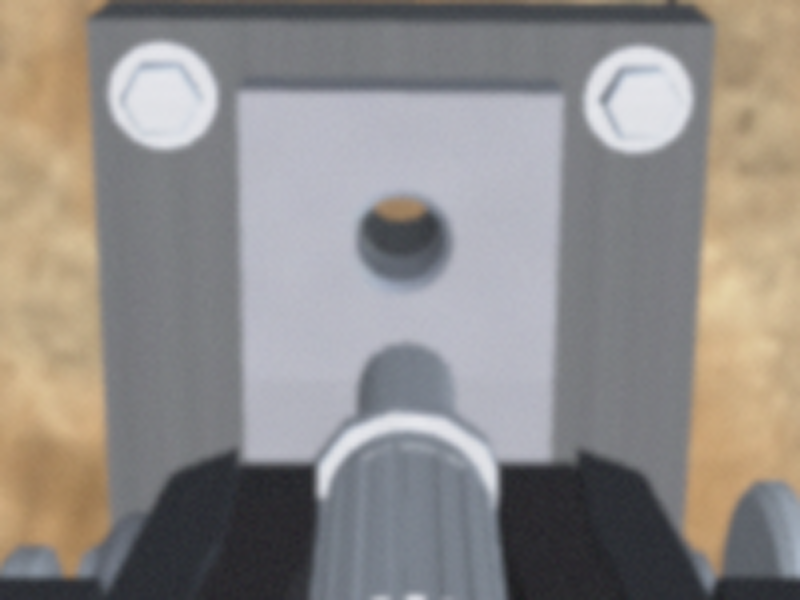

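```bash
cat >> s.py <<'E'
def down(xy,z,zend,step=.003,fmax=8,vel=.06,f0=None):
    f0=manip.state()["contact_force"] if f0 is None else f0
    log=[]
    while z>zend+1e-6:
        z=max(z-step,zend); manip.movel([*xy,z],vel=vel); s=manip.state(); f=s["contact_force"]-f0; log.append((round(z,4),round(float(s["position"][2]),4),f.round(1).tolist()))
        if abs(f[2])>fmax or np.hypot(*f[:2])>5: break
    return z,log,f0
E
python3 - <<'E'
from s import *
xy=[.5765,.0845]
manip.movel([*xy,.092],vel=.12); manip.hold(.2); 
z,log,f0=down(xy,.092,.053)
for l in log: print(l)
s=manip.state(); print(s["position"],s["time"],s["width"])
E
```

```text
(0.089, 0.0889, [0.4, -0.4, 0.2])
(0.086, 0.0858, [-0.2, 0.7, 1.4])
(0.083, 0.0828, [0.6, 0.2, -0.1])
(0.08, 0.0797, [-1.5, -0.1, 1.0])
(0.077, 0.0767, [-0.6, 0.2, -0.0])
(0.074, 0.0738, [-0.9, 0.5, 0.6])
(0.071, 0.0707, [0.2, 0.7, -1.0])
(0.068, 0.0676, [-0.6, 1.3, 0.4])
(0.065, 0.0647, [-1.4, 0.6, -0.3])
(0.062, 0.0617, [-0.6, 1.9, -1.0])
(0.059, 0.0587, [-1.0, 1.5, -0.8])
(0.056, 0.0557, [-2.0, 2.3, -1.0])
(0.053, 0.0527, [-2.9, 1.3, -0.4])
[0.57633675 0.08454096 0.05269524] 15.65 0.01710752314140324
```

Run:
```python
from s import *
xy=[.5765,.0845]
z,log,f0=down(xy,.053,.0475,step=.0015,fmax=6)
for l in log: print(l)
hand.command_gripper(.045)
manip.hold(.2); z0=manip.state()["position"]
manip.movel([*xy,.10],vel=.2); manip.movel([.5765,.0945,.16],vel=.2)
p,c=wshot("wG"); d=dets("locating_pin",p); print(d,manip.state()["time"])
print("exp head top, collar",proj(c,[.5763,.0843,.080]),proj(c,[.5763,.0843,.040]))
im=p["pixels"]; cv2.imwrite("pics/g.png",cv2.resize(im[170:395,176:476],(800,600),interpolation=cv2.INTER_CUBIC))
```

```text
(0.0515, 0.0522, [-3.0, 0.9, 8.5])
[([309.6, 234.6, 340.6, 287.0], 0.62)] 17.625
exp head top, collar [323.44219851 268.23333821] [323.91636563 247.09989788]
```

View pics/g.png

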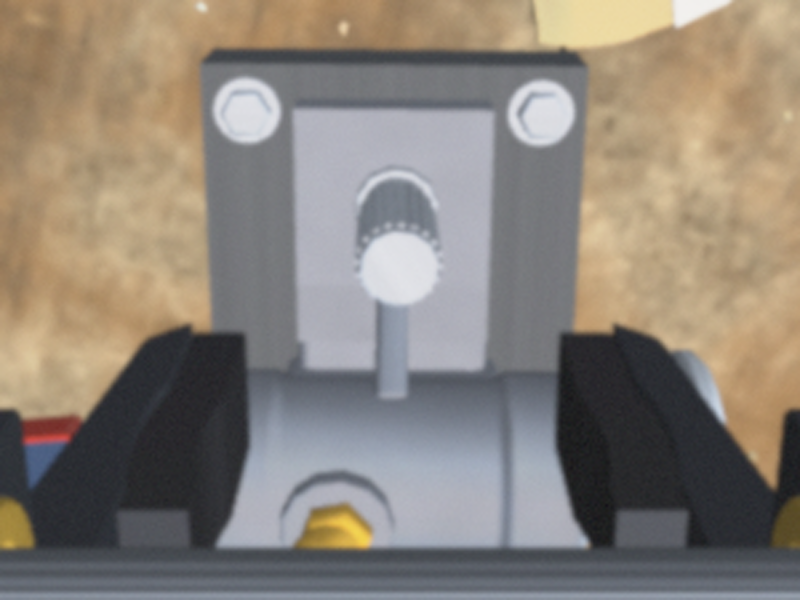

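```bash
cat >> s.py <<'E'
def ori_axis(n,sgn):
    """tool z = -n, tool y horizontal, perpendicular to lean plane; sgn=+1: tool y ~ +world y"""
    n=np.asarray(n)/np.linalg.norm(n); z=-n; y=np.cross([0,0,1.],z); y/=np.linalg.norm(y); y*=sgn
    return R.from_matrix(np.column_stack([np.cross(y,z),y,z])).as_rotvec()
E
python3 - <<'E'
from s import *
manip.movel([.56,.06,.25],ori(.6),vel=.25)
manip.move_pose([.50,-.05,.22],ori(1.57)); manip.hold(.15)
p,c=wshot("wH"); print(dets("nipple",p),"exp",proj(c,[.5642,.0166,.1116]),proj(c,[.5754,.0224,.0905]))
az=-2.67; n=np.array([np.sin(.52)*np.cos(az),np.sin(.52)*np.sin(az),np.cos(.52)]); N=np.array([.5642,.0166,.1116])
for s in (1,-1):
    for d in (.05,.12): print(s,d,kin.inverse_kinematics(N+n*d,ori_axis(n,s)))
for t in (1.57,-1.57,1.1,-2.): print(t,kin.inverse_kinematics([.486,-.344,.08],ori(t)))
manip.move_pose([.45,-.30,.26],ori(1.57)); manip.hold(.15)
p2,c2=wshot("wI"); print(dets("gun",p2),dets("gun_stand",p2),manip.state()["time"])
u,v=proj(c,[.5642,.0166,.1116]).astype(int)
z=cv2.resize(p["pixels"][v-40:v+40,u-32:u+32],(480,600),interpolation=cv2.INTER_CUBIC); print("org",u-32,v-40)
w=cv2.resize(p2["pixels"],(320,240),interpolation=cv2.INTER_AREA)
o=np.zeros((600,800,3),np.uint8);o[:,:480]=z;o[:240,480:]=w
g=dets("gun",p2)
if g:
    r=np.array(g[0][0]); cx,cy=((r[:2]+r[2:])/2).astype(int); cr=p2["pixels"][max(cy-60,0):cy+60,max(cx-60,0):cx+60]; o[260:580,480:480+320]=cv2.resize(cr,(320,320)); print("corg",cx-60,cy-60)
cv2.imwrite("pics/h.png",o)
E
```

```text
[([313.1, 223.2, 511.5, 424.0], 0.57)] exp [423.85356928 327.36291836] [424.26879209 326.96157278]
1 0.05 [-0.39189794  0.32069152  1.78649996  0.57646506  0.76553283 -2.80205731]
1 0.12 [-0.45930177  0.18799511  1.76005046  0.51914746  0.93290088 -2.76060222]
-1 0.05 [-0.39189794  0.32069152  1.78649996  0.57646506  0.76553283  0.33953534]
-1 0.12 [-0.45930177  0.18799511  1.76005046  0.51914746  0.93290088  0.38099043]
1.57 [-0.81459583  0.610633    1.39089689  0.          1.14006276 -2.38459583]
-1.57 [-8.14595826e-01  6.10633001e-01  1.39089689e+00 -4.44089210e-16
  1.14006276e+00  7.55404174e-01]
1.1 [-8.14595826e-01  6.10633001e-01  1.39089689e+00 -4.44089210e-16
  1.14006276e+00 -1.91459583e+00]
-2.0 [-8.14595826e-01  6.10633001e-01  1.39089689e+00 -4.44089210e-16
  1.14006276e+00  1.18540417e+00]
[([233.5, 234.7, 294.6, 303.5], 0.91), ([224.2, 70.7, 294.4, 130.7], 0.91)] [([219.3, 179.3, 338.1, 304.7], 0.7)] 20.85
org 391 287
corg 204 209
```

View pics/h.png

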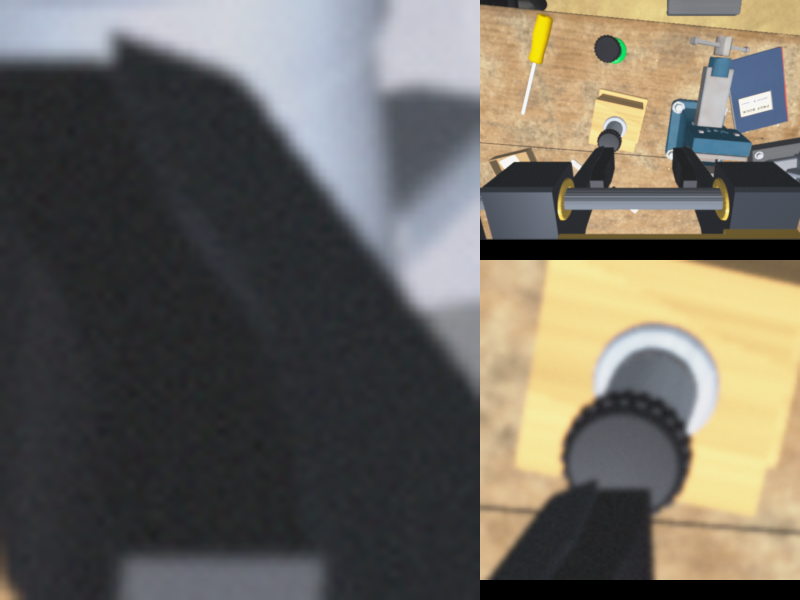

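Run:
```python
from s import *
c=wload("wI"); print(c[2])
print("cap",back(c,(259.1,282.1),.140),"flange",back(c,(270,255.1),.077))
for n,q in [("baseL",(372,210)),("baseL2",(372,315)),("jawL",(425,255)),("jawL2",(425,312)),("jawR",(540,310)),("handle",(425,80))]: print(n,[back(c,q,z).round(3).tolist() for z in (0.02,.13)])
print("green cap",back(c,(259,98),.14))
```

```text
[ 0.37584468 -0.29900564  0.40553949]
cap [ 0.48628371 -0.34529266  0.14      ] flange [ 0.48813582 -0.34605687  0.077     ]
baseL [[0.462, -0.256, 0.02], [0.438, -0.268, 0.13]]
baseL2 [[0.572, -0.252, 0.02], [0.516, -0.265, 0.13]]
jawL [[0.507, -0.202, 0.02], [0.47, -0.23, 0.13]]
jawL2 [[0.569, -0.198, 0.02], [0.514, -0.227, 0.13]]
jawR [[0.566, -0.08, 0.02], [0.512, -0.143, 0.13]]
handle [[0.347, -0.213, 0.02], [0.355, -0.238, 0.13]]
green cap [ 0.36611426 -0.33991326  0.14      ]
```

Run:
```python
from s import *
G=[.4872,-.3452]
hand.command_gripper(.06)
manip.move_pose([*G,.22],ori(-1.57)); manip.hold(.15)
p,c=wshot("wJ"); print(dets("gun",p), "exp cap top",proj(c,[*G,.14]),"flange",proj(c,[*G,.077]))
f0=manip.state()["contact_force"]
manip.movel([*G,.115],vel=.15)
z,log,_=down(G,.115,.080,step=.0117,vel=.08,fmax=6,f0=f0); print(log)
hand.command_gripper(0,50); manip.hold(.2); s=manip.state(); print(s["width"],s["finger_force"],s["contact_force"]-f0,s["time"],s["position"])
```

```text
[([303.6, 313.5, 348.5, 433.8], 0.84), ([300.5, 193.3, 358.6, 276.0], 0.67)] exp cap top [325.88675983 251.87231597] flange [325.95050755 224.25430791]
[(0.1033, 0.1034, [0.2, -0.0, 0.2]), (0.0916, 0.0914, [0.3, 0.5, 0.1]), (0.08, 0.0798, [-0.3, -0.0, 0.8])]
0.026230577939166114 49.999600779265165 [-0.83781513 -2.5446067   1.51944981] 26.7667 [ 0.4872989  -0.34550952  0.08020574]
```

Run:
```python
from s import *
c=wload("wJ"); G=[.4872,-.3452]
print(proj(c,[G[0]-.0165,G[1],.14]),proj(c,[G[0]+.02,G[1],.07]),proj(c,[G[0]+.02,G[1],.077]))
g=[.4872,-.3452]
manip.movel([*g,.30],vel=.2); manip.hold(.2)
p,c=wshot("wK"); s=manip.state(); print(dets("gun",p),s["time"],s["width"],s["contact_force"],s["moment"])
T=R.from_rotvec(s["tcp_rot"]).as_matrix(); f=lambda v: proj(c,s["position"]+T@np.array(v)).round(1)
print("cap edge/top",f([-.0165,0,-.06]),f([0,0,-.06]),"flange +x",f([.02,0,.010]),"sleeve +x end",f([.0125,0,.068]),"sleeve sides",f([0,.0125,.068]),f([0,-.0125,.068]))
o=np.hstack([cv2.resize(p["pixels"][170:350,216:436],(440,360)),cv2.resize(cv2.imread("pics/wJ.png")[170:350,236:416],(360,360))])
cv2.imwrite("pics/k.png",o)
```

```text
[325.84892705 278.68939961] [325.99456269 194.91812152] [325.98981245 196.74099411]
[([263.7, 234.4, 390.2, 466.6], 0.73)] 28.2667 0.025981116544944977 [-0.20650937 -0.09021185 -4.32364835] [-0.00027412  0.11343603 -0.01238963]
cap edge/top [325.5 481.3] [325.5 429.1] flange +x [325.9 259.7] sleeve +x end [326.  236.8] sleeve sides [348.9 258.9] [303.  258.9]
```

View pics/k.png

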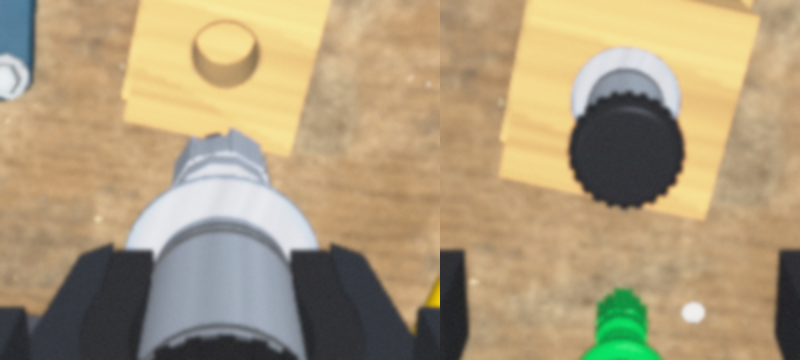

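```bash
cat >> s.py <<'E'
az,lean=-2.67,.52
N=np.array([.5642,.0166,.1125])
def nax(): return np.array([np.sin(lean)*np.cos(az),np.sin(lean)*np.sin(az),np.cos(lean)])
off=np.array([.0006,.0003])  # coupler in tool x,y
def tcp(d,N=N,n=None):
    n=nax() if n is None else n; o=ori_axis(n,-1); T=R.from_rotvec(o).as_matrix()
    return N+n*(d+.065)-T[:,0]*off[0]-T[:,1]*off[1],o
E
python3 - <<'E'
from s import *
A=wload("wA");B=wload("wB");H=np.array([.5763,.0845,.036])
ha=back(A,(330.5,238.0),.036);hb=back(B,(382.1,260.4),.036)
sh=lambda c,uv,d:(ray(c,uv)[0]+d,ray(c,uv)[1]); o=-.375
n=tri([sh(A,(293.3+o,366.7+o),H-ha),sh(B,(288.7+o,284.8+o),H-hb)]);x=tri([sh(A,(313.8+o,345.8+o),H-ha),sh(B,(301.3+o,286.8+o),H-hb)])
d=n[0]-x[0];print(n,x,np.arctan2(d[1],d[0]),np.arctan2(np.hypot(*d[:2]),d[2]))
P,o=tcp(.095); 
for d in (.095,.01,-.02): print(kin.inverse_kinematics(*tcp(d)))
manip.movel([.487,-.20,.34],ori(-1.4),vel=.22)
manip.move_pose(P,o); manip.hold(.3)
p,c=wshot("wL"); s=manip.state(); print(s["time"],s["position"],P,s["width"])
print(dets("nipple",p),"exp N",proj(c,N),"bend",proj(c,[*(N[:2]-.0126*np.array([np.cos(az),np.sin(az)])),.0905]),"N+-",proj(c,N+nax()*.02))
u,v=proj(c,N).astype(int); u0,v0=max(u-66,0),max(v-50,0); cv2.imwrite("pics/l.png",cv2.resize(p["pixels"][v0:v0+99,u0:u0+132],(800,600),interpolation=cv2.INTER_CUBIC)); print(u0,v0)
E
```

```text
(array([0.56408365, 0.01750119, 0.11328353]), [0.0001, 0.0001]) (array([0.5752219 , 0.02318596, 0.09234784]), [0.0009, 0.0009]) -2.6696740548726563 0.5384390444929609
[-0.5025864   0.11654493  1.73279507  0.49710308  1.03906945  0.39561619]
[-0.4155182   0.27018923  1.78081309  0.5525701   0.82404425  0.35722251]
[-0.38787499  0.32872387  1.78800206  0.58098418  0.75566499  0.33615788]
30.3083 [ 0.49309654 -0.01996046  0.25114326] [ 0.49277687 -0.01948697  0.25105294] 0.025655302106063767
[([317.6, 204.3, 335.4, 227.7], 0.9)] exp N [325.21588558 217.5398206 ] bend [325.27563647 210.20151457] N+- [325.16181139 224.17742744]
259 167
```

View pics/l.png

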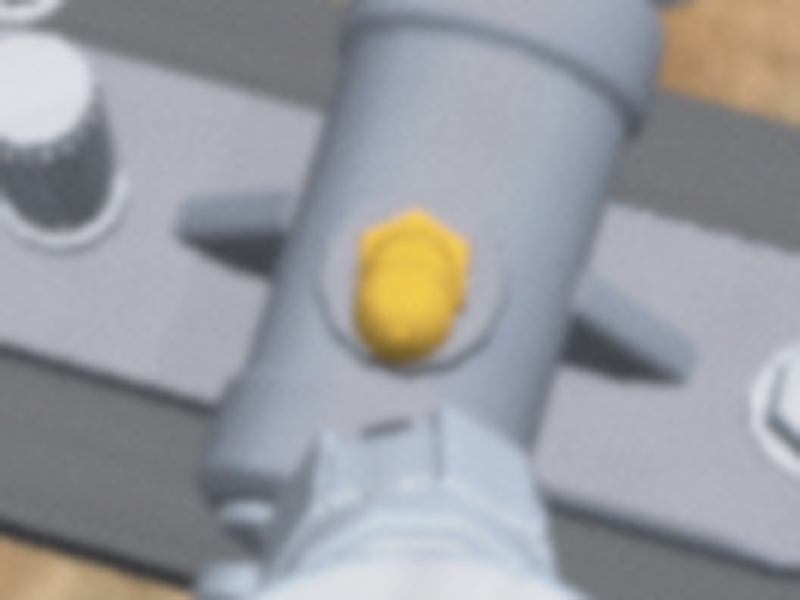

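```bash
sed -i 's/^az,lean=.*/az,lean=-2.74,.52/; s/^off=.*/off=np.array([.0006,.0005])/' s.py
python3 - <<'E'
from s import *
n=nax(); P,o=tcp(.09); manip.movel(P,o,vel=.15)
P,o=tcp(.015); manip.movel(P,vel=.12); manip.hold(.3)
ss=[manip.state()["contact_force"]]
for _ in range(3): manip.hold(.05); ss.append(manip.state()["contact_force"])
f0=np.mean(ss,0); np.save("f0.npy",f0); print(f0)
for d in [.010,.007,.004,.001,-.002,-.005,-.008,-.011]:
    manip.movel(tcp(d)[0],vel=.05); manip.hold(.05); s=manip.state(); f=s["contact_force"]-f0; a=f@n; lat=f-a*n
    print(d,round(float((s["position"]-N)@n-.065),4),"ax",round(float(a),1),"lat",lat.round(1),round(s["width"],4),round(s["time"],2))
    if a>25 or np.linalg.norm(lat)>9: break
E
```

```text
[ 0.37649872  0.10233981 -4.54798121]
0.01 0.0097 ax -0.5 lat [-0.   0.1  0. ] 0.0257 32.13
0.007 0.0069 ax 0.2 lat [-0.5 -0.3 -0.3] 0.0258 32.43
0.004 0.0038 ax -0.4 lat [-1.4 -1.1 -1. ] 0.0259 32.73
0.001 0.0009 ax -0.3 lat [-0.9  0.9 -0.3] 0.0256 33.03
-0.002 -0.0027 ax -11.5 lat [-1.4 -1.5 -1.1] 0.0262 33.33
-0.005 -0.0053 ax -7.6 lat [-1.7 -1.2 -1.2] 0.026 33.63
-0.008 -0.0077 ax 2.9 lat [-1.1  1.3 -0.3] 0.0261 33.93
-0.011 -0.0103 ax 12.7 lat [-2.5  1.  -1.1] 0.0259 34.23
```

Run:
```python
from s import *
n=nax(); f0=np.load("f0.npy")
def rep(d):
    fs=[]
    for _ in range(4): manip.hold(.05); s=manip.state(); fs.append(s["contact_force"]-f0)
    f=np.mean(fs,0); a=f@n; lat=f-a*n
    print(d,round(float((s["position"]-N)@n-.065),4),"ax",round(float(a),1),"lat",lat.round(1),round(s["width"],4),round(s["time"],2)); return a
rep(0)
for d in [-.014,-.017,-.020,-.0215,-.023,-.0245]:
    manip.movel(tcp(d)[0],vel=.04)
    if rep(d)>19: break
p=snapshot("side"); cv2.imwrite("pics/side1.png",p["pixels"])
```

```text
0 -0.0102 ax 12.2 lat [-2.3  1.4 -0.9] 0.0258 34.43
-0.014 -0.0132 ax 13.4 lat [-2.4  1.4 -0.9] 0.0261 34.88
-0.017 -0.0161 ax 14.7 lat [-2.5  1.6 -1. ] 0.026 35.33
-0.02 -0.019 ax 15.6 lat [-2.9  1.4 -1.2] 0.0259 35.78
-0.0215 -0.0205 ax 16.2 lat [-2.6  1.5 -1. ] 0.026 36.23
-0.023 -0.022 ax 16.4 lat [-2.7  1.5 -1.1] 0.0262 36.68
-0.0245 -0.0234 ax 17.3 lat [-3.1  1.5 -1.3] 0.0256 37.13
```

Run:
```python
from s import *
manip.hold(.3); s=manip.state(); print(s["time"],s["finger_force"],(s["contact_force"]-np.load("f0.npy"))@nax()); print(job.close_job())
```

```text
37.4833 50.002208054065704 16.982045123227998
the job is handed in; nothing more can be done
None
```

I handed the job in at 37.5 s with the pin seated in the foot hole and released, and the coupler snapped on. By the force readings the gun was held at about 17 N with the spring roughly 15 mm in; no verdict came back.

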